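Click a food box lid shut, side by side

ROBOT

A 6-joint arm with a two-finger parallel gripper is mounted at the origin on a cart in front of the work surface, level with it; the furniture and walls round the work are solid. World frame = base frame: x ahead of the robot, y to its left, z up, the work surface at z = 0. Lengths are in m, angles in rad, forces in N, time in s.
With the tool pointing down it reaches from about 0.375 to 0.925 m from the base axis. Payload 5.7 kg.
Tool frame: the origin (TCP) lies between the finger pads; the fingertips stand manip.tips_ahead ahead of it and the grasp point (between the pads) lies 3 mm ahead of it (manip.tips_ahead is the distance from the TCP to the fingertips, in m); z points along the fingers, y is the line along which they close (so a half turn about z gives the same grasp; the last joint's range is limited). The gripper opens to 88 mm and grips with 3 to 60 N. Pads are 20 mm wide; open, the fingers measure 115 mm over their backs; the gripper's body (75 mm by 178 mm) begins 61 mm behind the grasp point.
Start: joints at [0.994, 0.359, 1.51, -0, 1.272, -0.115], TCP at [0.267, 0.537, 0.245] pointing down, gripper open.
Joint ranges: [-2.97, 2.97], [-1.01, 2.36], [0.21, 2.38], [-0.96, 4.11], [0.2, 2.71], [-2.98, 2.98]. Speed limits (rad/s): [2.39, 2.39, 3.14, 3.14, 3.14, 3.14].

INTERFACE

Orientations are given as [roll, pitch, yaw] about the fixed x, y, z axes, in that order (R = Rz(yaw) Ry(pitch) Rx(roll)).
In Python, from rig import manip, read_camera, camera_info, hand_in gives the robot as it stands.
- The arm moves only by the tool step_arm, never from a script. Its argument "commands" is a list of rows, each an object with "offset": the shift along the world's x, y, z in mm, a list of three; "delta_rot": the turn, a rotation vector about the world's x, y, z in rad, a list of three. A call has exactly 8 rows; each row shifts and turns the commanded pose from where the row before left it; what a row does not reach is not made up. A row lasts 1/8 s, in which the tool goes at most 62.5 mm and 10.7 degrees, less where a joint would pass 70% of its speed; a pose out of reach is approached as far as the arm can. A call with a gripper value outside its range is refused whole. "gripper" is the finger opening in mm, from 0 to 87.8, set as the call begins (left out, the last holds). The fingers move at their own pace and stop on an object; "grip_force" is the grip in N (left out, the last holds). Time passes only in rows, so rows that do not move let the fingers close, or fill a call up. It gives the time, the measured TCP pose, the force, the opening and the grip force at its end, in the units of the state.
- manip.observe(): the state, without advancing time (a new reading comes with each control period).
- read_camera(name): name is "side" or "top" or "wrist"; returns the picture (480x640x3 uint8, red, green, blue); there is no depth.
- camera_info(name): a dict with "fovy" (degrees; the focal length in pixels is half the picture's height over the tangent of half this angle, whatever the lens; pixels are square), "cx", "cy" (the principal point, pixels), "dist_coeffs" ([k1, k2, p1, p2, k3] as OpenCV has them; the pictures are not rectified), "rvec" (rotation vector, rad) and "tvec" (3), from world to camera coordinates, as OpenCV has them; the wrist camera has in their place "T_tool_cam" (4x4, takes a point from camera to tool coordinates, whose origin is the TCP and whose axes are the flange's). Camera axes: x right, y down, z forward; pixel columns grow to the right and rows downward; lengths in m; the calibration is good to about 2 mm. A picture is of the moment at which its call begins: read the wrist's pose just before it. camera_info takes no time and is no camera call.
- hand_in(): hands the job in; it is judged then, once.
The state is a dict: "time": time; "qpos": joint angles; "joint_vel": joint speeds; "effort": joint torques, N m; "position": TCP position; "eef_rot": TCP orientation; "force": force on the tool from outside, world axes, zero at the start; "ft_torque": the same for the moment, N m; "grip_width": finger opening in m; "grip_force": force on a finger pad.
Only numpy, scipy, OpenCV 4.12 (cv2) and the standard library are available. Lean on these libraries where they do the work, as an engineer would, in place of code of your own. Each camera call takes 0.05 s, during which the arm holds its last target. There are 200 camera calls.

TASK

The lid lies on the glass food box, but the four sides of its rim are still sprung up. Press each side of the rim down with the fingertips until it clicks shut, all the way round. The box is only to be pressed: leave it standing where it is without lifting or tipping it, and leave the jars and the mug around it undisturbed.

Things in the scene. Friction and masses are not known exactly. Their poses are not given: they have to be found in the camera images.
- food_box: clear glass food box with a grey plastic lid, a lemon and garlic inside; loose, 0.6 to 1.1 kg. Glass body 112 (its x) x 152 (its y) x 70 mm, lid 120 x 160 mm. Origin: centre of its underside, on the worktop; z up.
- lid_centre (a point): centre of the lid's top face, 76 mm above the worktop. Middle panel (72 x 112 mm) and the four 24 mm square corners of the 6 mm lid are rigid and seated. Between the corners the four sides of the rim are separate sprung sections, 24 mm wide, each hinged along the edge of the middle panel.
- rim_near (a joint): angle of the rim section on the box's -x side (112 mm long), rad: 0 = sprung up, outer edge 10 mm above the lid's top; 0.42 = clicked shut, flush. Bistable: at the press point it takes 6 to 7 N to start, ever less on the way; past halfway (0.21) it snaps shut by itself and stays; let go earlier, it springs up.
- rim_near_press (a point): press point on top of the -x side section, mid-length, 16 mm out from its hinge, 8 mm in from its outer edge. Moves with it: 6.5 mm above the lid's top when sprung up, level with it (76 mm above the worktop) when shut, then 52 mm from the box centre along the box x axis (-x side). Clear above.
- rim_far (a joint): angle of the rim section on the box's +x side (112 mm long), rad: 0 = sprung up, outer edge 10 mm above the lid's top; 0.42 = clicked shut, flush. Bistable: at the press point it takes 6 to 7 N to start, ever less on the way; past halfway (0.21) it snaps shut by itself and stays; let go earlier, it springs up.
- rim_far_press (a point): press point on top of the +x side section, mid-length, 16 mm out from its hinge, 8 mm in from its outer edge. Moves with it: 6.5 mm above the lid's top when sprung up, level with it (76 mm above the worktop) when shut, then 52 mm from the box centre along the box x axis (+x side). Clear above.
- rim_left (a joint): angle of the rim section on the box's +y side (72 mm long), rad: 0 = sprung up, outer edge 10 mm above the lid's top; 0.42 = clicked shut, flush. Bistable: at the press point it takes 6 to 7 N to start, ever less on the way; past halfway (0.21) it snaps shut by itself and stays; let go earlier, it springs up.
- rim_left_press (a point): press point on top of the +y side section, mid-length, 16 mm out from its hinge, 8 mm in from its outer edge. Moves with it: 6.5 mm above the lid's top when sprung up, level with it (76 mm above the worktop) when shut, then 72 mm from the box centre along the box y axis (+y side). Clear above.
- rim_right (a joint): angle of the rim section on the box's -y side (72 mm long), rad: 0 = sprung up, outer edge 10 mm above the lid's top; 0.42 = clicked shut, flush. Bistable: at the press point it takes 6 to 7 N to start, ever less on the way; past halfway (0.21) it snaps shut by itself and stays; let go earlier, it springs up.
- rim_right_press (a point): press point on top of the -y side section, mid-length, 16 mm out from its hinge, 8 mm in from its outer edge. Moves with it: 6.5 mm above the lid's top when sprung up, level with it (76 mm above the worktop) when shut, then 72 mm from the box centre along the box y axis (-y side). Clear above.
- jam: jam jar with yellow lid, 71 mm across, 110 mm high; loose bystander. Origin: centre of underside, z up
- mug: white mug, 80 x 113 mm with handle, 91 mm high; loose bystander. Origin: underside, in the middle of its length with handle, z up
- spice: spice jar with black cap, 41 mm across, 105 mm high; loose bystander. Origin: centre of underside, z up
Not all that is in view belongs to the job. Of the things that look like the food_box, the larger one is meant.

How it is judged:
By the outcome, as a careful person would: the job done as asked, in the order asked, and still so for the second after the job is handed in, with the robot touching nothing.
It also fails if it takes over 48 s, if anything falls off the work surface, if the arm or the gripper's body presses on something with over 40 N, if the wrist force passes 120 N, or if a joint passes its speed limit or range.

## Working session

There is one attempt and no reset: what is moved stays moved. The work goes in short steps, Python scripts to look and compute and a tool call to move; the robot and the scene stay as the last step left them, time stands still between calls to the robot, and variables do not carry over. Pictures are saved under pics/ and viewed, at most 10 in all, crops included, and the job is handed in when it is done.

Besides the shell and the picture viewer there is one more tool, called by a JSON object that holds its "op" and its "data". step_arm: Moves the arm, as the interface text tells. Its arguments: {"type":"object","properties":{"commands":{"type":"array"},"gripper":{"type":"number"},"grip_force":{"type":"number"}},"required":["commands"]}

```bash
mkdir -p pics
python3 - <<'E'
from rig import manip, read_camera, camera_info
import cv2
print(manip.observe(), manip.tips_ahead)
for n in("top","side"):
    cv2.imwrite(f"pics/{n}0.png",read_camera(n)[:,:,::-1]); print(n,camera_info(n))
print(camera_info("wrist"))
E
```

```text
{'time': 0.0, 'qpos': array([ 9.93913100e-01,  3.59513101e-01,  1.51140380e+00,  2.84168852e-05,
        1.27248961e+00, -1.15093760e-01]), 'joint_vel': array([-0.00169238,  0.00163146,  0.00038702,  0.00174314,  0.00119722,
        0.00029937]), 'effort': array([ 5.69399053e-04, -5.15349197e+01, -2.70733309e+01,  6.73855422e-02,
        3.46509204e-02, -1.38110108e-04]), 'position': array([0.26697775, 0.53662263, 0.24381563]), 'eef_rot': array([-3.13979392e+00, -2.35269560e-04,  2.67979460e+00]), 'force': array([ 0.22835102, -0.28121275, -0.00105113]), 'ft_torque': array([ 0.00535682,  0.01824685, -0.01114417]), 'grip_force': 0.0, 'grip_width': 0.0875394548513988} 0.022
top {'fovy': 46.006097723512724, 'cx': 324.4696695261691, 'cy': 243.46465290110535, 'dist_coeffs': array([-0.17367226,  0.        ,  0.        ,  0.        ,  0.        ]), 'rvec': array([ 2.09141802, -2.14471876,  0.18407671]), 'tvec': array([0.08274883, 0.58975405, 1.11039367])}
side {'fovy': 51.97032634089931, 'cx': 320.96120547131255, 'cy': 242.45292003219316, 'dist_coeffs': array([-0.11798821,  0.        ,  0.        ,  0.        ,  0.        ]), 'rvec': array([ 2.53273553, -0.54717848,  0.16241092]), 'tvec': array([-0.50896523,  0.30465437,  0.78617422])}
{'fovy': 68.69613669164133, 'cx': 317.5908038840783, 'cy': 241.77008475503405, 'dist_coeffs': array([-0.04791857,  0.        ,  0.        ,  0.        ,  0.        ]), 'T_tool_cam': array([[ 4.08982712e-04, -9.61953256e-01, -2.73213774e-01,
         7.46322280e-02],
       [ 9.99999580e-01,  6.17666331e-04, -6.77797446e-04,
         2.48325216e-05],
       [ 8.20764410e-04, -2.73213382e-01,  9.61953104e-01,
        -1.40719892e-01],
       [ 0.00000000e+00,  0.00000000e+00,  0.00000000e+00,
         1.00000000e+00]])}
```

View pics/top0.png

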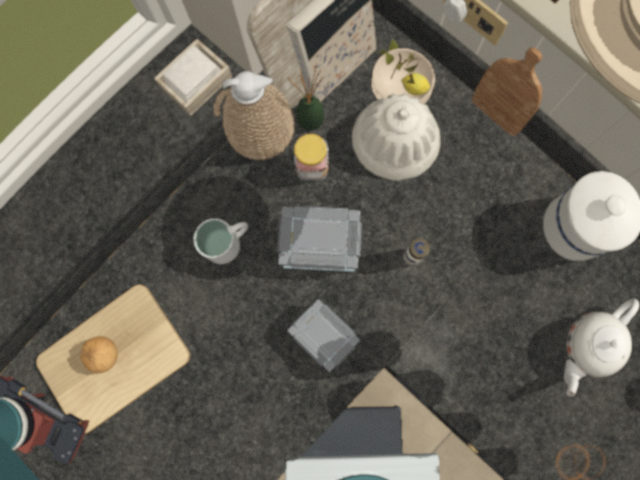

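View pics/side0.png

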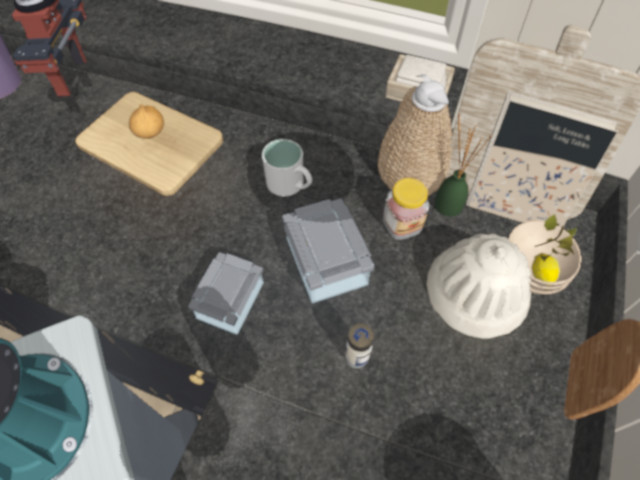

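The larger box is at top (320,238) / side (328,248). The look-alike is the smaller one at top (324,335) / side (228,290). I choose the larger and check it in a close crop of both views.

```bash
cat > h.py <<'E'
import numpy as np, cv2
from rig import camera_info
def K(c):
    f=240/np.tan(np.radians(c['fovy']/2)); return np.array([[f,0,c['cx']],[0,f,c['cy']],[0,0,1]])
def ray(n,px,z,pose=None):
    c=camera_info(n); u=cv2.undistortPoints(np.array(px,float).reshape(-1,1,2),K(c),c['dist_coeffs']).reshape(-1,2)
    d=np.c_[u,np.ones(len(u))]
    if pose is None:
        R=cv2.Rodrigues(c['rvec'])[0]; o=-R.T@c['tvec']; d=d@R
    else:
        T=pose@c['T_tool_cam']; o=T[:3,3]; d=d@T[:3,:3].T
    return o+d*((z-o[2])/d[:,2])[:,None]
def proj(n,P):
    c=camera_info(n); return cv2.projectPoints(np.array(P,float),c['rvec'],c['tvec'],K(c),c['dist_coeffs'])[0].reshape(-1,2)
E
python3 - <<'E'
import cv2,numpy as np
from h import *
a=cv2.imread('pics/top0.png')[195:285,265:375]; b=cv2.imread('pics/side0.png')[190:310,270:385]
f=lambda i:cv2.resize(i,(400,int(i.shape[0]*400/i.shape[1])),interpolation=cv2.INTER_CUBIC)
a,b=f(a),f(b); h=max(len(a),len(b))
o=np.zeros((h,800,3),np.uint8); o[:len(a),:400]=a;o[:len(b),400:]=b
cv2.imwrite('pics/crop.png',o)
print(ray('top',[[320,238],[324,335],[218,240],[417,252],[312,150]],0.076))
print(ray('side',[[328,248]],0.076))
E
```

```text
[[ 0.59932342  0.07647251  0.076     ]
 [ 0.40396183  0.07297112  0.076     ]
 [ 0.60080341  0.28535017  0.076     ]
 [ 0.56524525 -0.11919132  0.076     ]
 [ 0.78833325  0.0891225   0.076     ]]
[[0.59927978 0.0586099  0.076     ]]
```

View pics/crop.png

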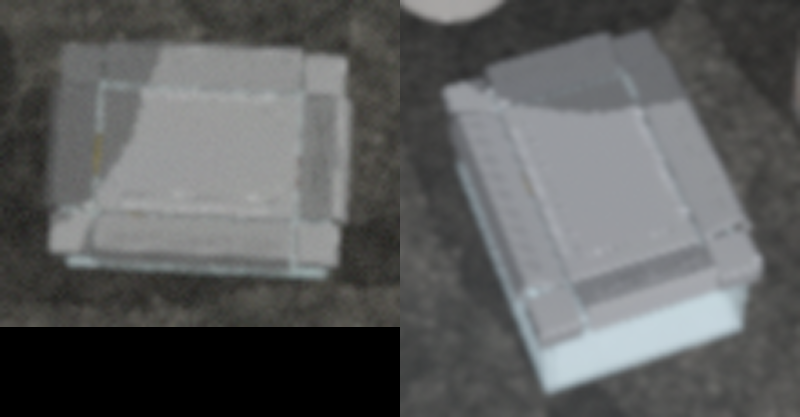

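Run:
```python
from h import *
T=lambda p:np.array(p)/3.636+[265,195]
S=lambda p:(np.array(p)-[400,0])/3.478+[270,190]
def rep(n,px):
    P=ray(n,px,.076)[:,:2]; e=np.roll(P,-1,0)-P
    y=np.degrees(np.arctan2(*( (P[0]+P[3]-P[1]-P[2])[::-1])))
    print(n,P.mean(0).round(4),np.linalg.norm(e,axis=1).round(4),'yaw of +y axis',y.round(2)); print(P.round(3))
rep('top',T([(102,83),(304,93),(298,212),(93,203)]))
rep('top',T([(63,43),(348,57),(338,262),(50,250)]))
rep('side',S([(508,105),(627,75),(713,245),(582,292)]))
```

```text
top [0.6044 0.0768] [0.1137 0.0678 0.1141 0.0687] yaw of +y axis 85.74
[[0.643 0.131]
 [0.634 0.017]
 [0.566 0.023]
 [0.574 0.137]]
top [0.6018 0.0767] [0.1612 0.1168 0.1597 0.1184] yaw of +y axis 85.81
[[ 0.667  0.152]
 [ 0.654 -0.008]
 [ 0.538  0.002]
 [ 0.549  0.161]]
side [0.6082 0.0717] [0.067 0.114 0.072 0.12 ] yaw of +y axis 175.39
[[0.579 0.134]
 [0.646 0.126]
 [0.64  0.012]
 [0.568 0.015]]
```

The crop shows the lid with rigid corners and raised side sections, and this is the larger box. The panel measures 114 x 68 mm and the lid outline 160 x 118 mm, against 112 x 72 and 160 x 120 given. The box centre is about (0.604, 0.077) with a yaw of about -4.2°. Next I move over it with the fingers closed.

{"op": "step_arm", "data": {"commands": [{"offset": [30, -45, 0], "delta_rot": [0, 0, 0.0485]}, {"offset": [30, -45, 0], "delta_rot": [0, 0, 0.0485]}, {"offset": [30, -45, 0], "delta_rot": [0, 0, 0.0485]}, {"offset": [30, -45, 0], "delta_rot": [0, 0, 0.0485]}, {"offset": [30, -45, 0], "delta_rot": [0, 0, 0.0485]}, {"offset": [30, -45, 0], "delta_rot": [0, 0, 0.0485]}, {"offset": [30, -45, 0], "delta_rot": [0, 0, 0.0485]}, {"offset": [30, -45, 0], "delta_rot": [0, 0, 0.0485]}], "gripper": 0}}

```text
time: 1.1
position: [0.5079, 0.1755, 0.2444]
eef_rot: [-3.141, -0.0, 3.069]
force: [-0.5, 0.1, 0.1]
grip_width: 0.0116
grip_force: 0.0
```

{"op": "step_arm", "data": {"commands": [{"offset": [11, -24, 0], "delta_rot": [0, 0, 0]}, {"offset": [11, -24, 0], "delta_rot": [0, 0, 0]}, {"offset": [11, -24, 0], "delta_rot": [0, 0, 0]}, {"offset": [11, -23, 0], "delta_rot": [0, 0, 0]}, {"offset": [0, 0, 0], "delta_rot": [0, 0, 0]}, {"offset": [0, 0, 0], "delta_rot": [0, 0, 0]}, {"offset": [0, 0, 0], "delta_rot": [0, 0, 0]}, {"offset": [0, 0, 0], "delta_rot": [0, 0, 0]}]}}

```text
time: 2.1
position: [0.551, 0.0828, 0.2446]
eef_rot: [3.142, -0.0, 3.069]
force: [0.6, -0.1, 0.8]
grip_width: 0.0004
grip_force: 0.0
```

Run:
```python
from rig import manip, read_camera
import cv2,numpy as np
s=manip.observe(); cv2.imwrite('pics/w1.png',read_camera('wrist')[:,:,::-1])
np.save('w1.npy',np.r_[s['position'],s['eef_rot']]); print(s['position'],s['eef_rot'],s['force'])
```

```text
[0.55096457 0.08282244 0.24462187] [ 3.14158152e+00 -1.67112209e-04  3.06878838e+00] [ 0.61170123 -0.13296612  0.8398392 ]
```

View pics/w1.png

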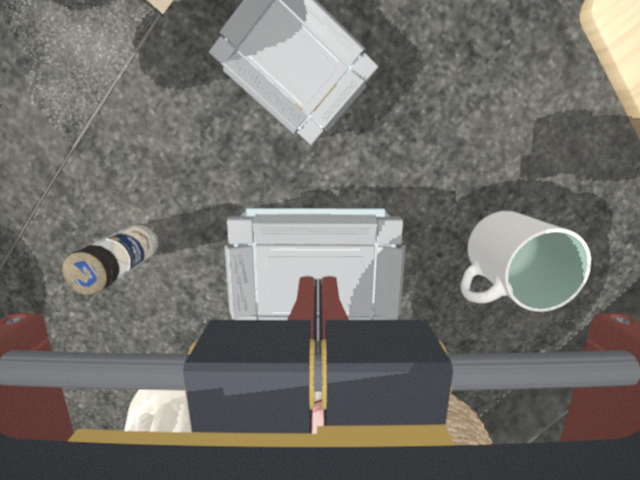

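The wrist view shows the near side of the lid. The panel's near corners are at about (254,244) and (377,245), and the lid's outer near corners at (228,219) and (403,220). I check these against the estimate.

Run:
```python
from h import *
from scipy.spatial.transform import Rotation as R
w=np.load('w1.npy'); T=np.eye(4); T[:3,3]=w[:3]; T[:3,:3]=R.from_euler('xyz',w[3:]).as_matrix()
P=ray('wrist',[(254,244),(377,245),(228,219),(403,220)],.076,T)[:,:2]; print(P.round(4),np.linalg.norm(P[1]-P[0]),np.linalg.norm(P[3]-P[2]))
a=np.radians(-4.2); x=np.array([np.cos(a),np.sin(a)]); print((P[:2].mean(0)+x*.036).round(4),(P[2:].mean(0)+x*.06).round(4))
for i,j in((0,1),(2,3)): print(np.degrees(np.arctan2(*(P[j]-P[i])[::-1])))
```

```text
[[0.5619 0.0232]
 [0.571  0.1359]
 [0.5369 0.0026]
 [0.5492 0.16  ]] 0.11303491254790882 0.15789345474105607
[0.6024 0.0769] [0.6029 0.0769]
85.3843890699941
85.52832652948388
```

{"op": "step_arm", "data": {"commands": [{"offset": [0, -1, -31], "delta_rot": [0, 0, 0]}, {"offset": [0, 0, -31], "delta_rot": [0, 0, 0]}, {"offset": [0, 0, -31], "delta_rot": [0, 0, 0]}, {"offset": [0, 0, -31], "delta_rot": [0, 0, 0]}, {"offset": [0, 0, -5], "delta_rot": [0, 0, 0]}, {"offset": [0, 0, -5], "delta_rot": [0, 0, 0]}, {"offset": [0, 0, -5], "delta_rot": [0, 0, 0]}, {"offset": [0, 0, -5], "delta_rot": [0, 0, 0]}]}}

```text
time: 3.15
position: [0.551, 0.0813, 0.1015]
eef_rot: [3.141, -0.0, 3.068]
force: [-1.1, 1.0, 1.1]
grip_width: 0.0002
grip_force: 0.5
```

{"op": "step_arm", "data": {"commands": [{"offset": [0, 0, -1], "delta_rot": [0, 0, 0]}, {"offset": [0, 0, -1], "delta_rot": [0, 0, 0]}, {"offset": [0, 0, -1], "delta_rot": [0, 0, 0]}, {"offset": [0, 0, 0], "delta_rot": [0, 0, 0]}, {"offset": [0, 0, 10], "delta_rot": [0, 0, 0]}, {"offset": [0, 0, 20], "delta_rot": [0, 0, 0]}, {"offset": [0, 0, 20], "delta_rot": [0, 0, 0]}, {"offset": [0, 0, 0], "delta_rot": [0, 0, 0]}]}}

```text
time: 4.15
position: [0.5528, 0.0812, 0.1494]
eef_rot: [3.141, 0.004, 3.068]
force: [-0.3, 0.5, -0.2]
grip_width: 0.0006
grip_force: 0.0
```

Run:
```python
from rig import manip, read_camera
import cv2,numpy as np
f=lambda n,a:cv2.resize(read_camera(n)[a[0]:a[1],a[2]:a[3],::-1],(400,400),interpolation=cv2.INTER_CUBIC)
cv2.imwrite('pics/w2.png',np.hstack([f('wrist',(150,350,210,410)),f('side',(190,310,270,390))]))
print(manip.observe()['position'])
```

```text
[0.55130657 0.08111762 0.14762454]
```

View pics/w2.png

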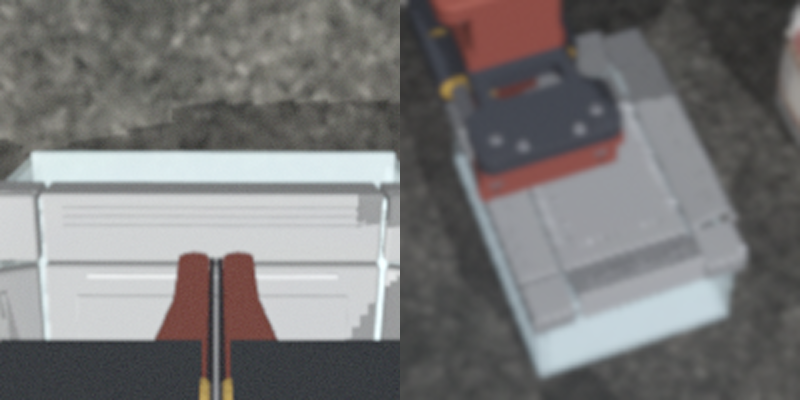

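The near side is flush with its corners. Next is the left side, at (0.608, 0.149).

{"op": "step_arm", "data": {"commands": [{"offset": [29, 34, 0], "delta_rot": [0, 0, 0]}, {"offset": [28, 34, 0], "delta_rot": [0, 0, 0]}, {"offset": [0, 0, -27], "delta_rot": [0, 0, 0]}, {"offset": [0, 0, -5], "delta_rot": [0, 0, 0]}, {"offset": [0, 0, -5], "delta_rot": [0, 0, 0]}, {"offset": [0, 0, -5], "delta_rot": [0, 0, 0]}, {"offset": [0, 0, -5], "delta_rot": [0, 0, 0]}, {"offset": [0, 0, -3], "delta_rot": [0, 0, 0]}]}}

```text
time: 5.25
position: [0.6086, 0.1489, 0.098]
eef_rot: [-3.141, 0.001, 3.068]
force: [-4.3, -0.6, 24.0]
grip_width: 0.0006
grip_force: 11.7
```

{"op": "step_arm", "data": {"commands": [{"offset": [0, 0, 0], "delta_rot": [0, 0, 0]}, {"offset": [0, 0, 10], "delta_rot": [0, 0, 0]}, {"offset": [0, 0, 20], "delta_rot": [0, 0, 0]}, {"offset": [0, 0, 20], "delta_rot": [0, 0, 0]}, {"offset": [23, -38, 0], "delta_rot": [0, 0, 0]}, {"offset": [23, -38, 0], "delta_rot": [0, 0, 0]}, {"offset": [0, 0, 0], "delta_rot": [0, 0, 0]}, {"offset": [0, 0, 0], "delta_rot": [0, 0, 0]}]}}

```text
time: 6.25
position: [0.6539, 0.0733, 0.1477]
eef_rot: [3.141, -0.001, 3.067]
force: [-0.7, -0.2, -0.2]
grip_width: 0.0004
grip_force: 0.0
```

{"op": "step_arm", "data": {"commands": [{"offset": [0, 0, -27], "delta_rot": [0, 0, 0]}, {"offset": [0, 0, -5], "delta_rot": [0, 0, 0]}, {"offset": [0, 0, -5], "delta_rot": [0, 0, 0]}, {"offset": [0, 0, -4], "delta_rot": [0, 0, 0]}, {"offset": [0, 0, -4], "delta_rot": [0, 0, 0]}, {"offset": [0, 0, -3], "delta_rot": [0, 0, 0]}, {"offset": [0, 0, -1], "delta_rot": [0, 0, 0]}, {"offset": [0, 0, 0], "delta_rot": [0, 0, 0]}]}}

```text
time: 7.25
position: [0.6538, 0.073, 0.0984]
eef_rot: [-3.141, -0.001, 3.068]
force: [-0.8, -1.3, 0.8]
grip_width: 0.0007
grip_force: 0.7
```

{"op": "step_arm", "data": {"commands": [{"offset": [0, 0, 9], "delta_rot": [0, 0, 0]}, {"offset": [0, 0, 20], "delta_rot": [0, 0, 0]}, {"offset": [0, 0, 20], "delta_rot": [0, 0, 0]}, {"offset": [-28, -34, 0], "delta_rot": [0, 0, 0]}, {"offset": [-28, -34, 0], "delta_rot": [0, 0, 0]}, {"offset": [0, 0, 0], "delta_rot": [0, 0, 0]}, {"offset": [0, 0, 0], "delta_rot": [0, 0, 0]}, {"offset": [0, 0, 0], "delta_rot": [0, 0, 0]}]}}

```text
time: 8.25
position: [0.5993, 0.0058, 0.1479]
eef_rot: [3.141, 0.001, 3.068]
force: [0.6, 0.3, -0.4]
grip_width: 0.0005
grip_force: 0.0
```

{"op": "step_arm", "data": {"commands": [{"offset": [0, 0, -27], "delta_rot": [0, 0, 0]}, {"offset": [0, 0, -5], "delta_rot": [0, 0, 0]}, {"offset": [0, 0, -5], "delta_rot": [0, 0, 0]}, {"offset": [0, 0, -4], "delta_rot": [0, 0, 0]}, {"offset": [0, 0, -4], "delta_rot": [0, 0, 0]}, {"offset": [0, 0, -3], "delta_rot": [0, 0, 0]}, {"offset": [0, 0, -1], "delta_rot": [0, 0, 0]}, {"offset": [0, 0, 0], "delta_rot": [0, 0, 0]}]}}

```text
time: 9.25
position: [0.5983, 0.0052, 0.0985]
eef_rot: [3.142, -0.0, 3.068]
force: [0.5, 0.2, -0.7]
grip_width: 0.0003
grip_force: 0.0
```

{"op": "step_arm", "data": {"commands": [{"offset": [0, 0, 10], "delta_rot": [0, 0, 0]}, {"offset": [0, 0, 30], "delta_rot": [0, 0, 0]}, {"offset": [0, 0, 50], "delta_rot": [0, 0, 0]}, {"offset": [-40, 0, 20], "delta_rot": [0, 0, 0]}, {"offset": [-50, 0, 10], "delta_rot": [0, 0, 0]}, {"offset": [-50, 0, 0], "delta_rot": [0, 0, 0]}, {"offset": [0, 0, 0], "delta_rot": [0, 0, 0]}, {"offset": [0, 0, 0], "delta_rot": [0, 0, 0]}]}}

```text
time: 10.25
position: [0.4595, 0.005, 0.2196]
eef_rot: [-3.141, 0.003, 3.068]
force: [1.5, 0.1, 0.7]
grip_width: 0.0006
grip_force: 0.0
```

Run:
```python
from rig import manip, read_camera
import cv2,numpy as np
f=lambda n,a:cv2.resize(read_camera(n)[a[0]:a[1],a[2]:a[3],::-1],(400,400),interpolation=cv2.INTER_CUBIC)
cv2.imwrite('pics/w3.png',np.hstack([f('top',(180,300,260,380)),f('side',(190,310,270,390))]))
print(manip.observe()['position'])
```

```text
[0.46009652 0.00491978 0.21918484]
```

View pics/w3.png

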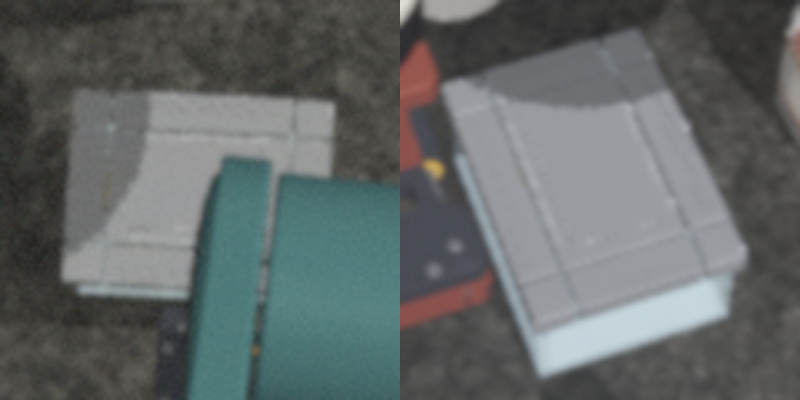

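In both views all four sides lie flush with their corners: the outline is an unbroken rectangle with side corners near (443,85), (637,30), (745,250) and (535,330). The box has not moved and the gripper is clear of it.

```bash
python3 -c "
from rig import hand_in; print(hand_in())"
```

```text
the job is handed in; nothing more can be done
None
```

All four sides of the lid's rim were pressed shut, and the final camera views show them flush all round with the box where it stood; the job is handed in at about 10 s.

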